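# Pin-gauge the rack foot blocks and reject the misdrilled one

### The arm

A 7-joint arm with a two-finger parallel gripper is mounted at the origin on a cart in front of the work surface, level with it; the furniture and walls round the work are solid. World frame = base frame: x ahead of the robot, y to its left, z up, the work surface at z = 0. Lengths are in mm, angles in rad, forces in N, time in s.
With the tool pointing down it reaches from about 350 to 900 mm from the base axis. Payload 7.2 kg.
Tool frame: the origin (TCP) lies at the very end of the fingers, on their centre line; the grasp point (between the pads) lies 19 mm behind it; z points along the fingers, y is the direction in which the jaws open and shut (so a half turn about z gives the same grasp; the last joint's range is limited). The gripper opens to 88 mm and grips with 3 to 60 N. Pads are 20 mm wide; open, the fingers measure 115 mm over their backs; the gripper's body (75 mm by 178 mm) begins 61 mm behind the grasp point.
Start: joints at [-1.264, 0.411, -0.013, 1.596, 0.006, 1.134, -0.082], TCP at [228.814, 581.614, 184.953] pointing down, gripper open.
Joint ranges: [-2.95, 2.95], [-0.29, 1.99], [-1.47, 1.44], [0.14, 2.54], [-1.03, 4.17], [0.13, 1.85], [-2.86, 2.86]. Speed limits (rad/s): [2.39, 2.39, 3.01, 3.01, 3.14, 3.14, 3.14].

### API

Orientations are given as a rotation vector (axis times angle).
In Python, from plant import bot, status, eyes, workorder gives the robot as it stands. Calls block until the motion is done:
- bot.movep(position, orientation): joint-space move of the TCP to a pose.
- bot.move_l(position, frame=None, speed=150, threshold=None): straight line of the TCP; frame=None keeps the orientation; speed is the mean speed in mm/s. With threshold (N) it stops when the force on the tool has changed by that much, and returns True; else False.
- bot.movej(angles): joint-space move.
- bot.release() and bot.grab(f_grip=None): open the fingers fully, or close them until they stop; f_grip is the grip in N (None keeps the last).
- bot.pause(seconds).
- bot.ik(position, orientation): joint angles nearest the present ones, or None.
- status.get_state(): the state.
- eyes.read_camera(name): name is "scene" or "top" or "wrist"; returns a dict with "image" (384x512x3 uint8, blue, green, red), "vfov" (degrees; the focal length in pixels is half the picture's height over the tangent of half this angle, whatever the lens; pixels are square), "cx", "cy" (the principal point, pixels), "world_from_camera" (4x4, takes a point from camera to world coordinates); the wrist camera has in their place "tool_from_camera" (4x4, takes a point from camera to tool coordinates, whose origin is the TCP and whose axes are the flange's). Camera axes: x right, y up, looking along -z (the intrinsics and any distortion apply to the point x, -y, -z); pixel columns grow to the right and rows downward; lengths in mm; the calibration is good to about 2 mm. A picture is of the moment at which its call begins: read the wrist's pose just before it. There is no depth.
A pose or a line that the arm cannot do raises bot.Unreachable and nothing moves.
- workorder.finish_job(): hands the job in, once; it reports no verdict.
The state is a dict: "clock": time; "qpos": joint angles; "joint_vel": joint speeds; "tau": joint torques, N m; "tcp_pos": TCP position; "orientation": TCP orientation; "ft_force": force on the tool from outside, world axes, zero at the start; "moment": the same for the moment, N m; "gripper_width": finger opening in mm.
Only numpy, scipy, OpenCV 4.12 (cv2) and the standard library are available. Lean on these libraries where they do the work, as an engineer would, in place of code of your own. Each camera call takes 0.05 s, during which the arm holds its last target.

### The job

One of the two grey rack foot blocks is drilled too narrow below its mouth. Take the green-handled pin gauge from its blue stand and try it in the hole of the left-hand block, then of the right-hand block (left as the robot sees it), each time lowering it until it stops: in a sound block the pin goes in right up to its collar. Put the gauge back in its stand with the collar down on it, set the faulty block upright in the empty cardboard carton, clear of its walls, and leave the sound block standing where it is and the mint cup and the tape roll undisturbed.

Things in the scene. Friction and masses are not known exactly. Their poses are not given: they have to be found in the camera images.
- gauge_grip (a point): pin gauge: point half-way up its handle, on its axis, z up. Steel pin 18 mm in diameter, 36 mm long; on it a steel collar 38 mm in diameter, 6 mm thick; on that a round green handle, 26 mm in diameter, 63 mm long. Overall 105 mm, about 0.15 kg. This point is 74 mm above the pin's end, 38 mm above the collar's underside. Starts upright in its stand, collar resting on it
- gauge_tip (a point): centre of the end face of the gauge's pin (bevelled over the last 4 mm to 12 mm in diameter); z along the pin towards the handle
- gauge: the pin gauge as a whole, origin at the centre of the pin's end face, z towards the handle
- stand_mouth (a point): fixed blue gauge stand: centre of the mouth of its round upright hole (24 mm in diameter, 50 mm deep to the worktop) in its top, 50 mm above the worktop. Its upper part is 56 x 56 mm, on a base plate 90 x 90 x 6 mm
- block_b_mouth (a point): second grey block: centre of the mouth of the round hole in its top, 45 mm above its underside, z up. The hole is 22 mm in diameter: right through in the sound block, but in the faulty one it narrows to 12 mm at 10 mm below the mouth, where the pin stops, the collar 26 mm above the block. Either block may stand on either side; which is faulty is for the gauge to show
- block_b_center (a point): second grey block: its centre, half-way up (22.5 mm above its underside), on the hole's axis; x along its 60 mm side, y along its 50 mm side. Plastic, 60 x 50 x 45 mm tall, black rubber edge at its foot, about 0.25 kg, loose on the worktop
- block_b: second grey block as a whole, origin at the centre of its underside
- block_a_mouth (a point): first grey block: centre of the mouth of the round hole in its top, 45 mm above its underside, z up. The hole is 22 mm in diameter: right through in the sound block, but in the faulty one it narrows to 12 mm at 10 mm below the mouth, where the pin stops, the collar 26 mm above the block. Either block may stand on either side; which is faulty is for the gauge to show
- block_a_center (a point): first grey block: its centre, half-way up (22.5 mm above its underside), on the hole's axis; x along its 60 mm side, y along its 50 mm side. Plastic, 60 x 50 x 45 mm tall, black rubber edge at its foot, about 0.25 kg, loose on the worktop
- block_a: first grey block as a whole, origin at the centre of its underside
- reject_carton: empty open cut-down brown cardboard carton to the left, fixed; outside 279 mm (its x) x 208 mm (its y), walls 5 mm thick and 77 mm high, inner floor 267 x 198 mm and 34 mm above the worktop. Origin at the centre of its underside
- cup: mint cup, 70 x 92 x 50 mm, a loose bystander behind the blocks; origin at the centre of its underside
- tape_roll: roll of brown packing tape lying flat, 79 mm across and 37 mm high, a loose bystander to the right of the blocks; origin at the centre of its underside
Mind the look-alikes: they are no part of the job. Leave any pink look-alike of the gauge alone.

How it is judged:
By the outcome, as a careful person would: the job done as asked, in the order asked, and still so for the second after the job is handed in, with the robot touching nothing.
It also fails if it takes over 67 s, if anything falls off the work surface, if the arm or the gripper's body presses on something with over 40 N, if the wrist force passes 120 N, or if a joint passes its speed limit or range.

## Working session

There is one attempt and no reset: what is moved stays moved. The work goes in short steps, each a Python script; the robot and the scene stay as the last script left them, time stands still between calls to the robot, and variables do not carry over. Pictures are saved under pics/ and viewed, and the job is handed in when it is done.

```bash
ls; mkdir -p pics
python3 - <<'E'
from plant import bot,status,eyes,workorder
import cv2,numpy as np
s=status.get_state(); print(s)
for n in ["scene","top","wrist"]:
    d=eyes.read_camera(n); cv2.imwrite(f"pics/{n}0.png",d["image"])
    print(n,{k:v for k,v in d.items() if k!="image"})
E
```

```text
pics
{'clock': 0.0, 'qpos': array([-1.26418323,  0.41187839, -0.01269595,  1.59701871,  0.0055686 ,
        1.13430018, -0.08221153]), 'joint_vel': array([-0.00038811, -0.00121249, -0.00177943, -0.00029645,  0.00052717,
        0.00158331, -0.00142496]), 'tau': array([ 1.25369261e-04, -5.87958205e+01,  6.41906764e-01, -2.91062540e+01,
       -5.37978800e-02,  1.84388232e-02,  1.57516697e-04]), 'tcp_pos': array([228.64996413, 581.07806656, 184.132979  ]), 'orientation': array([-5.85299778e-01, -3.08637966e+00,  2.44424576e-03]), 'ft_force': array([ 0.06493762, -0.05091877, -0.594955  ]), 'moment': array([ 0.01224175,  0.01920269, -0.00460862]), 'gripper_width': 87.98397727374514}
scene {'vfov': 49.022706938818104, 'cx': 257.2297801070604, 'cy': 189.749328406949, 'world_from_camera': array([[ 8.42459436e-01,  3.21122682e-01, -4.32599494e-01,
         3.12867744e+01],
       [-5.38734143e-01,  5.09949057e-01, -6.70609784e-01,
        -7.71938665e+02],
       [ 5.25569161e-03,  7.98017658e-01,  6.02611148e-01,
         7.67729938e+02],
       [ 0.00000000e+00,  0.00000000e+00,  0.0000000
[... 226 characters left out ...]
     [-9.96500016e-01, -8.07486193e-02,  2.16189182e-02,
        -3.68474404e+00],
       [ 5.01033097e-03,  2.00461819e-01,  9.79688704e-01,
         1.36161192e+03],
       [ 0.00000000e+00,  0.00000000e+00,  0.00000000e+00,
         1.00000000e+00]])}
wrist {'vfov': 71.2001169181598, 'cx': 257.1562163286098, 'cy': 188.72753205062148, 'tool_from_camera': array([[-9.44547700e-05,  9.64121406e-01,  2.65461685e-01,
         7.26112878e+01],
       [ 9.99999723e-01, -1.04899064e-04,  7.36792495e-04,
         2.85130641e-01],
       [ 7.38204098e-04,  2.65461681e-01, -9.64121129e-01,
        -1.99989940e+02],
       [ 0.00000000e+00,  0.00000000e+00,  0.00000000e+00,
         1.00000000e+00]])}
```

View pics/scene0.png

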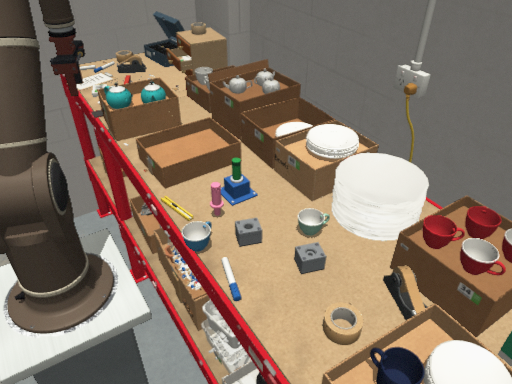

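View pics/top0.png

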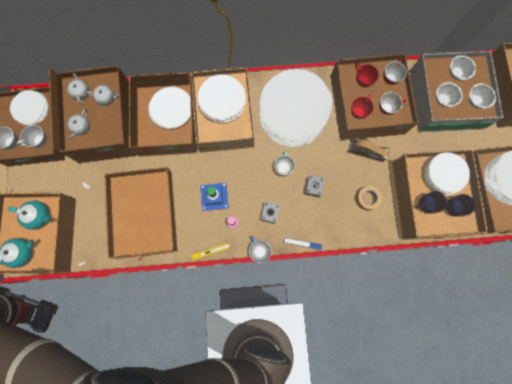

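View pics/wrist0.png

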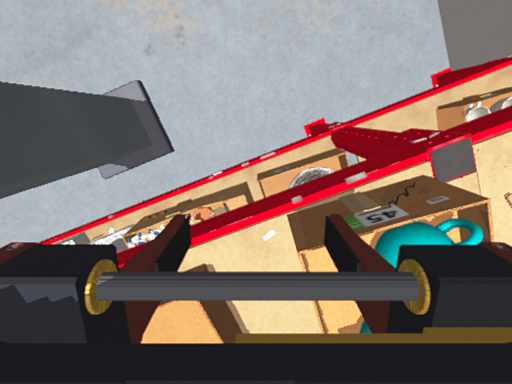

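```bash
cat > h.py <<'E'
from plant import bot,status,eyes,workorder
import cv2,numpy as np
from scipy.spatial.transform import Rotation as R
def ray(d,u,v,T):
    f=192/np.tan(np.radians(d["vfov"]/2))
    r=np.array([(u-d["cx"])/f,-(v-d["cy"])/f,-1.])
    return T[:3,3],T[:3,:3]@r
def onz(d,u,v,z,T=None):
    o,r=ray(d,u,v,d["world_from_camera"] if T is None else T)
    return (o+r*(z-o[2])/r[2])[:2]
def proj(d,p,T=None):
    T=d["world_from_camera"] if T is None else T
    f=192/np.tan(np.radians(d["vfov"]/2))
    c=np.linalg.inv(T)@np.append(p,1)
    return d["cx"]+f*c[0]/-c[2], d["cy"]-f*c[1]/-c[2]
def wristT(d,s):
    T=np.eye(4);T[:3,:3]=R.from_rotvec(s["orientation"]).as_matrix();T[:3,3]=s["tcp_pos"]
    return T@d["tool_from_camera"]
def down(yaw):
    # tool z down; tool y (jaw) direction at angle yaw from world x axis
    y=np.array([np.cos(yaw),np.sin(yaw),0]);z=np.array([0,0,-1.]);x=np.cross(y,z)
    return R.from_matrix(np.c_[x,y,z]).as_rotvec()
def st():
    s=status.get_state();print("t",round(s["clock"],2),"tcp",s["tcp_pos"].round(1),"F",s["ft_force"].round(1),"w",round(s["gripper_width"],1),"q",s["qpos"].round(2));return s
def look(name):
    s=status.get_state();d=eyes.read_camera("wrist");cv2.imwrite(f"pics/{name}.png",d["image"])
    T=wristT(d,s);np.savez(f"pics/{name}.npz",T=T,**{k:v for k,v in d.items() if k!="image"});return d,T
E
python3 - <<'E'
from h import *
s=st(); print(R.from_rotvec(s["orientation"]).as_matrix().round(2))
t=eyes.read_camera("top");c=eyes.read_camera("scene")
for n,z,a,b in [("stand/handle top",119,(213,191),(237,162)),("blkL",45,(270,212),(249,225)),("blkR",45,(315,186),(310,252)),("carton c",34,(141,213),None),("pink",60,(232,222),None),("tape",37,(369,197),(343,318)),("cup",50,(284,163),(312,217))]:
    print(n,onz(t,*a,z).round(0), onz(c,*b,z).round(0) if b else "")
for u,v in [(107,175),(171,168),(174,253),(114,259)]: print("carton rim",onz(t,u,v,77).round(0))
im=t["image"][130:280,90:400];cv2.imwrite("pics/topz.png",cv2.resize(im,(775,375),interpolation=cv2.INTER_CUBIC))
im=c["image"][110:350,120:400];cv2.imwrite("pics/scz.png",cv2.resize(im,(700,600),interpolation=cv2.INTER_CUBIC))
E
```

```text
t 0.15 tcp [228.7 581.2 184.3] F [-0.6 -0.1 -0.2] w 87.8 q [-1.26  0.41 -0.01  1.6   0.01  1.13 -0.08]
[[-0.93  0.37 -0.  ]
 [ 0.37  0.93 -0.  ]
 [-0.   -0.   -1.  ]]
stand/handle top [521.  95.] [519.  89.]
blkL [449. -82.] [451. -83.]
blkR [ 523. -240.] [ 524. -242.]
carton c [482. 345.] 
pink [425.  45.] 
tape [ 473. -418.] [ 469. -421.]
cup [ 610. -144.] [ 604. -149.]
carton rim [610. 441.]
carton rim [617. 232.]
carton rim [340. 234.]
carton rim [337. 422.]
```

View pics/topz.png

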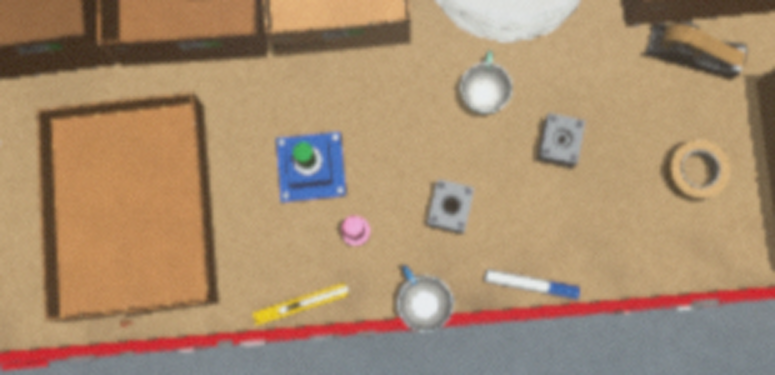

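View pics/scz.png

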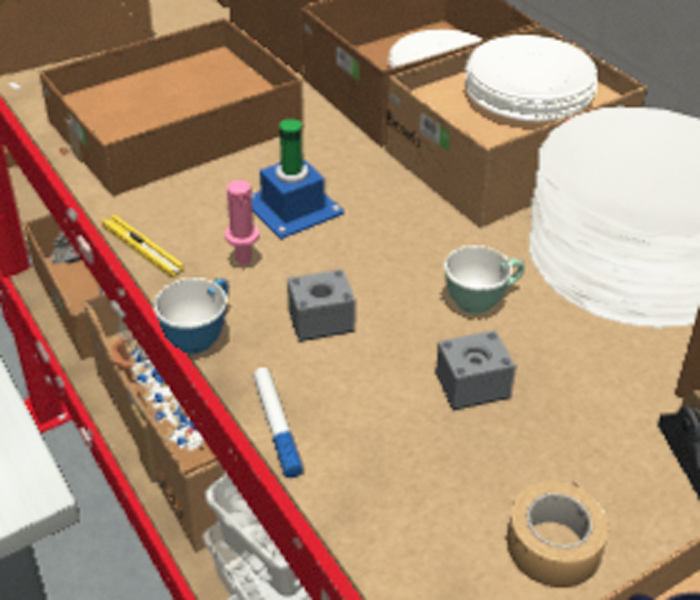

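Run:
```python
from h import *
bot.movep([515,92,250],down(np.pi/2)); st()
look("w1")
bot.movep([460,-70,190],down(np.pi/2)); st()
look("w2")
bot.movep([515,-225,190],down(np.pi/2)); st()
look("w3")
```

```text
t 2.3 tcp [514.9  93.1 249.8] F [ 0.1 -0.6 -0.5] w 87.9 q [-0.56  0.18  0.34  1.77 -0.06  1.2   1.37]
t 3.11 tcp [461.  -68.6 190.5] F [ 0.3  0.8 -0.4] w 87.7 q [-0.36  0.13  0.45  1.98 -0.06  1.04  1.69]
t 3.86 tcp [ 515.7 -223.7  189.7] F [-1.1  0.3 -0.2] w 88.0 q [-0.12  0.33  0.57  1.77 -0.2   1.1   2.09]
```

View pics/w1.png

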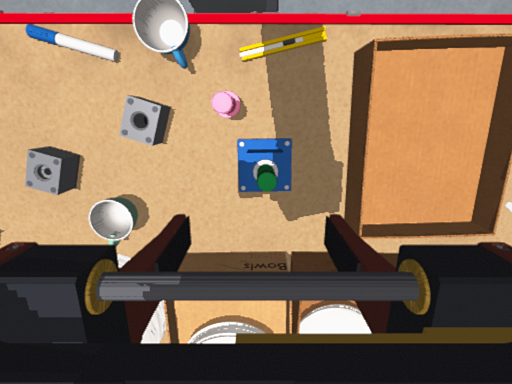

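View pics/w2.png

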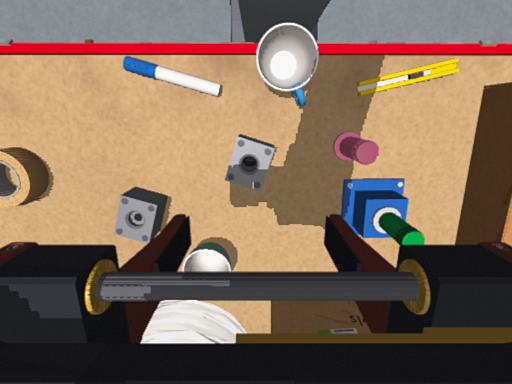

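View pics/w3.png

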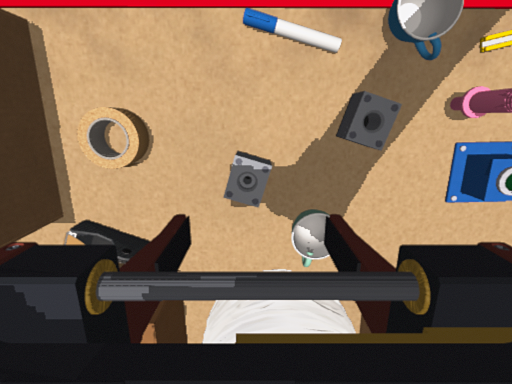

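Run:
```python
import cv2,numpy as np
a=cv2.imread("pics/w1.png")[130:200,225:305]
b=cv2.imread("pics/w2.png")[125:205,215:295]
c=cv2.imread("pics/w3.png")[140:220,210:290]
for n,i in zip("abc",(a,b,c)):
    cv2.imwrite(f"pics/z{n}.png",cv2.resize(i,None,fx=7,fy=7,interpolation=cv2.INTER_CUBIC))
```

```text
(no output)
```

View pics/za.png

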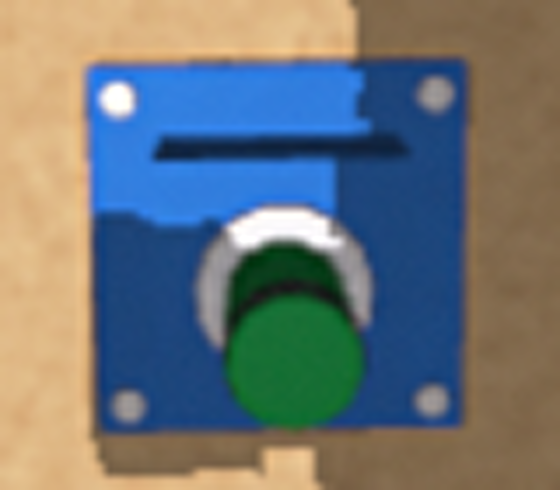

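View pics/zb.png

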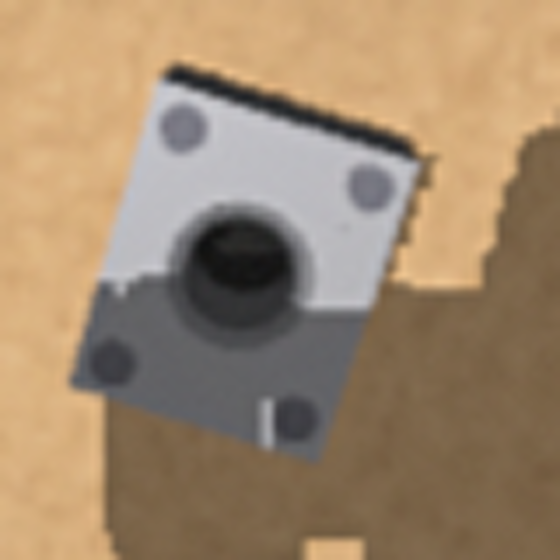

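View pics/zc.png

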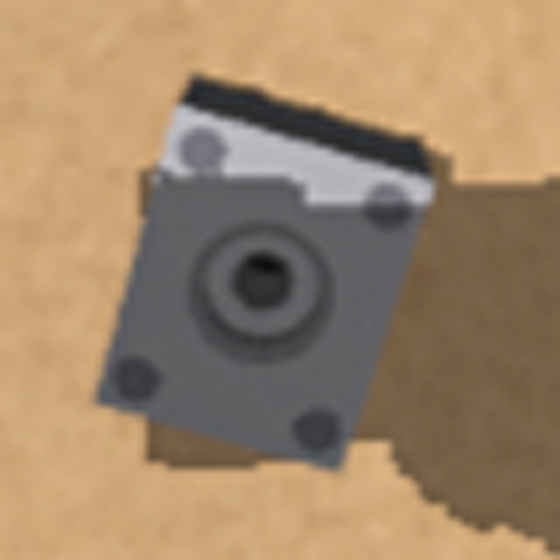

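Run:
```python
from h import *
def f(n,x0,y0,pts,z):
    d=dict(np.load(f"pics/{n}.npz"));
    return np.array([onz(d,x0+(x+.5)/7-.5,y0+(y+.5)/7-.5,z,d["T"]) for x,y in pts])
print("handle top",f("w1",225,130,[(295,360)],119), "collar",f("w1",225,130,[(285,292)],56))
p=f("w1",225,130,[(88,65),(468,60),(465,428),(97,432)],6);print("base",p.mean(0),p)
for n,x0,y0,c,q in [("w2",215,125,(243,276),[(163,80),(418,158),(322,462),(70,387)]),("w3",210,140,(261,291),[(183,103),(437,180),(342,468),(97,402)])]:
    m=f(n,x0,y0,[c],45);p=f(n,x0,y0,q,45)
    e=[p[(i+1)%4]-p[i] for i in range(4)]
    print(n,m,p.mean(0),[ (np.linalg.norm(v).round(1),np.degrees(np.arctan2(v[1],v[0])).round(1)) for v in e])
d=dict(np.load("pics/w1.npz"))
print("w1 holes",onz(d,140,121,45,d["T"]),onz(d,45,172,45,d["T"]))
# carton from w1: rim inner & floor corners
for u,v in [(376,47),(512,47),(366,225),(494,224)]: print("floor",onz(d,u,v,34,d["T"]))
```

```text
handle top [[523.12706055 105.30712736]] collar [[523.54439607 105.30682372]]
base [523.86026573 105.42118762] [[479.95783206  60.37947441]
 [478.68690891 148.9784215 ]
 [567.82083639 151.37702452]
 [568.97548557  60.94983006]]
w2 [[450.31591713 -78.68017248]] [450.1851968  -78.69623852] [(np.float64(48.5), np.float64(73.2)), (np.float64(60.4), np.float64(-16.7)), (np.float64(49.9), np.float64(-107.1)), (np.float64(60.1), np.float64(162.0))]
w3 [[ 527.5171463  -237.16476815]] [ 527.6247482  -236.51747021] [(np.float64(49.1), np.float64(73.1)), (np.float64(59.2), np.float64(-17.2)), (np.float64(48.9), np.float64(-105.8)), (np.float64(60.2), np.float64(162.9))]
w1 holes [451.05515765 -78.50244587] [ 527.41535258 -233.52572941]
floor [350.08758744 259.74279284]
floor [349.8570001  450.58276529]
floor [619.21262124 274.99649699]
floor [617.08783698 488.19209176]
```

Run:
```python
from h import *
for n in ["top","scene"]:
    d=eyes.read_camera(n); cv2.imwrite(f"pics/{n}1.png",d["image"])
    im=cv2.resize(d["image"],None,fx=4,fy=4,interpolation=cv2.INTER_CUBIC)
    for p in [(523.4,105.3,119),(523.4,105.3,56),(450.3,-78.7,45),(527.5,-237,45)]+[(523.8+a,105.4+b,6) for a in(-45,45) for b in (-45,45)]:
        u,v=proj(d,p);cv2.drawMarker(im,(int((u+.5)*4),int((v+.5)*4)),(0,0,255),0,12,1)
    x0,y0=(180,150) if n=="top" else (200,140)
    cv2.imwrite(f"pics/p_{n}.png",im[y0*4:y0*4+(100*4 if n=="top" else 560),x0*4:x0*4+640])
```

```text
(no output)
```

View pics/p_top.png

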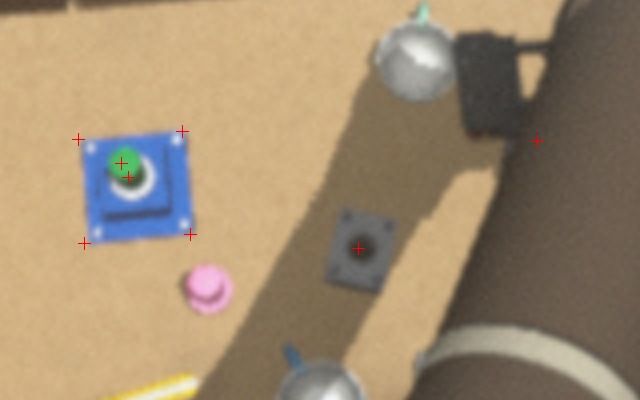

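View pics/p_scene.png

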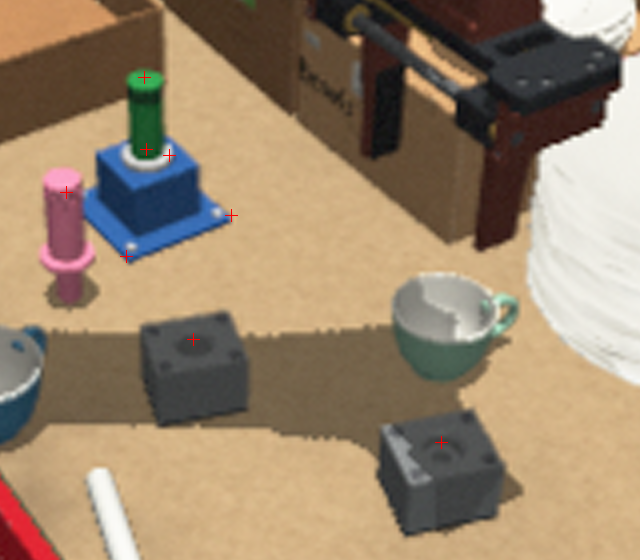

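Run:
```python
from h import *
bot.movep([523.5,104.5,150],down(np.pi/2)); bot.pause(0.2); st()
look("w4"); st()
im=cv2.imread("pics/w4.png");cv2.imwrite("pics/w4z.png",cv2.resize(im[130:330,150:370],None,fx=3,fy=3,interpolation=cv2.INTER_CUBIC))
```

```text
t 5.47 tcp [523.9 103.1 150.2] F [ 0.6 -0.9  0.2] w 87.6 q [-0.67  0.31  0.48  1.88 -0.17  0.99  1.45]
t 5.52 tcp [523.8 103.4 150.2] F [0.8 0.5 0.4] w 88.4 q [-0.67  0.31  0.48  1.88 -0.17  0.99  1.45]
```

View pics/w4z.png

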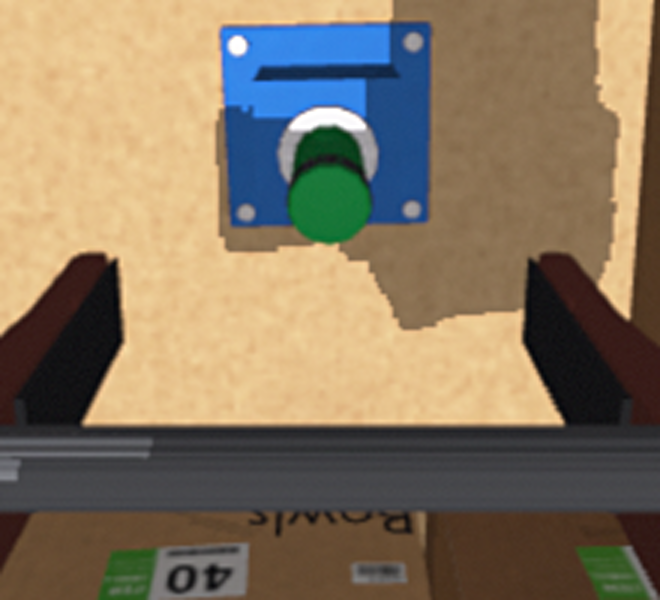

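Run:
```python
from h import *
d=dict(np.load("pics/w4.npz"))
g=lambda x,y,z:onz(d,150+(x+.5)/3-.5,130+(y+.5)/3-.5,z,d["T"]).round(1)
print(g(330,201,119),g(328,152,56)); p=np.array([g(*q,6) for q in [(222,28),(431,23),(428,220),(232,226)]]);print(p.mean(0))
T=np.eye(4);s=[status.get_state() for _ in range(8)];print(np.array([x["tcp_pos"] for x in s]).round(1), s[0]["clock"],s[-1]["clock"])
# finger tips at tcp depth
d2=d; W=d["T"]; 
for x in (110,535): print("finger z=150",g(x,258,150))
```

```text
[522.4 105.5] [522.5 105.3]
[523.65  105.675]
[[523.8 103.4 150.2]
 [523.8 103.4 150.2]
 [523.8 103.4 150.2]
 [523.8 103.4 150.2]
 [523.8 103.4 150.2]
 [523.8 103.4 150.2]
 [523.8 103.4 150.2]
 [523.8 103.4 150.2]] 5.5167 5.5167
finger z=150 [528.6  46.9]
finger z=150 [528.8 159.7]
```

Run:
```python
from h import *
D=down(np.pi/2)
bot.move_l([523,105.4,69],frame=D,speed=120); a=st()
bot.grab(40); b=st()
bot.move_l([523,105.4,150],speed=120); c=st()
d=eyes.read_camera("scene");cv2.imwrite("pics/s2.png",cv2.resize(d["image"][40:290,170:400],None,fx=3,fy=2.4))
look("w5")
```

```text
t 6.34 tcp [523.5 105.4  69.5] F [-0.1 -0.8  0.2] w 88.2 q [-0.64  0.41  0.44  1.96 -0.24  0.82  1.51]
t 7.34 tcp [523.  105.3  69. ] F [ 1.  -0.1 -0.4] w 25.1 q [-0.64  0.41  0.44  1.96 -0.24  0.82  1.51]
t 8.17 tcp [522.5 105.4 149.4] F [-0.2 -1.  -1. ] w 24.7 q [-0.68  0.31  0.48  1.89 -0.17  0.99  1.45]
```

View pics/s2.png

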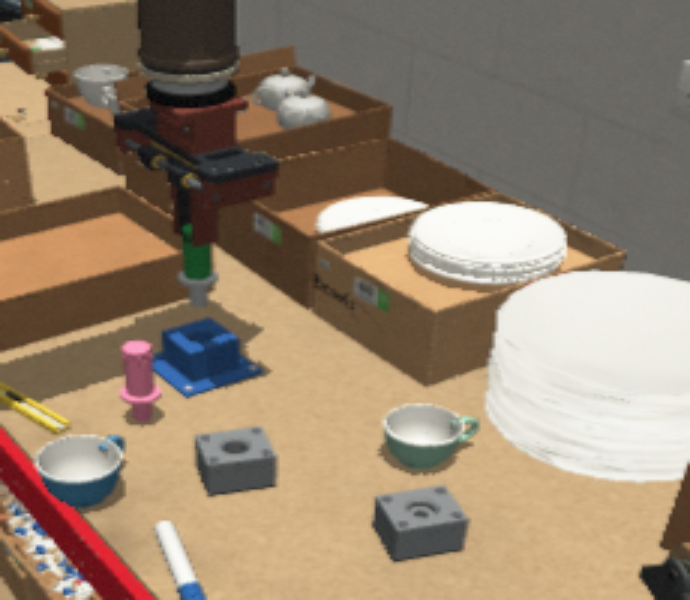

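View pics/w5.png

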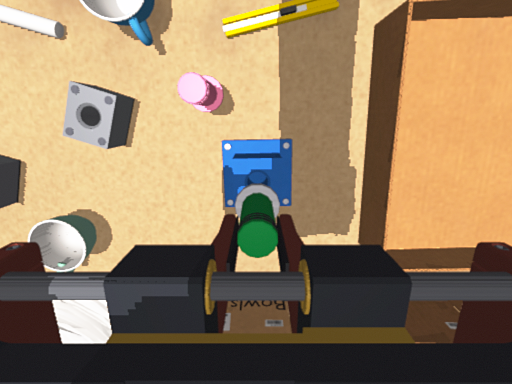

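Run:
```python
from h import *
d=dict(np.load("pics/w5.npz"));print("handle top expected px",proj(d,[0,0,-50],d["tool_from_camera"]))
D=down(np.pi/2)
bot.movep([450.6,-78.6,135],D)
bot.move_l([450.6,-78.6,112],speed=60);bot.pause(.15); st()
d=eyes.read_camera("scene");cv2.imwrite("pics/s3.png",cv2.resize(d["image"][140:290,190:350],None,fx=4,fy=4,interpolation=cv2.INTER_CUBIC))
look("w6")
```

```text
handle top expected px (np.float64(256.8415478356391), np.float64(238.03792837690622))
t 9.76 tcp [450.8 -78.7 112.2] F [ 1.4  0.5 -1.6] w 25.0 q [-0.42  0.23  0.57  2.1  -0.16  0.85  1.82]
```

View pics/s3.png

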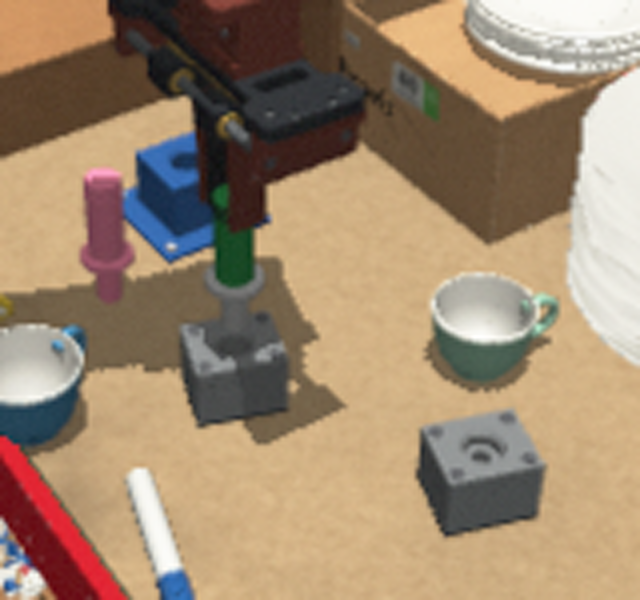

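View pics/w6.png

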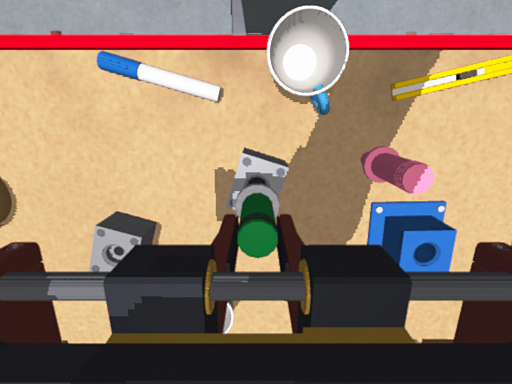

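Gauge is held upright and its handle top (258,238) matches the prediction (257,238). It hangs over the left block's hole, so I'm lowering it.

Run:
```python
from h import *
r=bot.move_l([450.6,-78.6,58],speed=35,threshold=6); print(r); st(); bot.pause(.3); st()
d=eyes.read_camera("scene");cv2.imwrite("pics/s4.png",cv2.resize(d["image"][140:290,190:350],None,fx=4,fy=4,interpolation=cv2.INTER_CUBIC))
```

```text
True
t 11.1 tcp [450.7 -78.7  63.8] F [-1.7 -0.7  7.3] w 24.4 q [-0.38  0.31  0.54  2.15 -0.24  0.74  1.88]
t 11.4 tcp [450.6 -78.7  63.9] F [-1.7 -0.6  7.3] w 24.3 q [-0.38  0.31  0.54  2.15 -0.24  0.74  1.88]
```

View pics/s4.png

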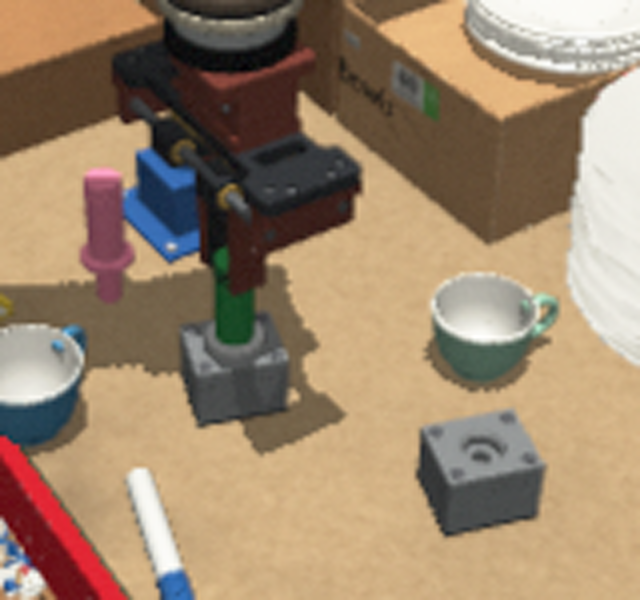

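Run:
```python
from h import *
D=down(np.pi/2)
bot.move_l([450.6,-78.6,140],speed=120); st()
bot.movep([527.5,-236.9,140],D)
bot.move_l([527.5,-236.9,114],speed=60);bot.pause(.15); st()
look("w7")
d=eyes.read_camera("scene");cv2.imwrite("pics/s5.png",cv2.resize(d["image"][140:290,190:350],None,fx=4,fy=4,interpolation=cv2.INTER_CUBIC))
```

```text
t 12.24 tcp [450.1 -78.4 139.4] F [-1.1  0.  -1.2] w 24.5 q [-0.45  0.19  0.59  2.07 -0.13  0.92  1.78]
t 13.71 tcp [ 527.7 -237.1  114.4] F [-0.5  1.2 -1.3] w 25.0 q [-0.14  0.46  0.65  1.82 -0.33  0.97  2.22]
```

View pics/s5.png

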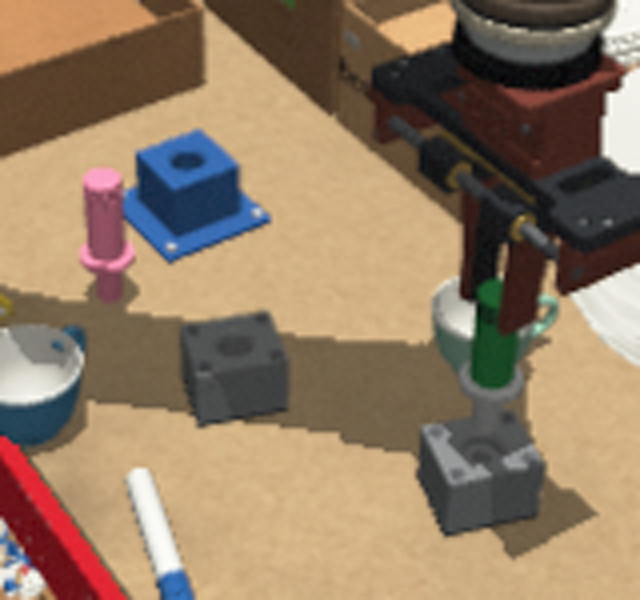

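View pics/w7.png

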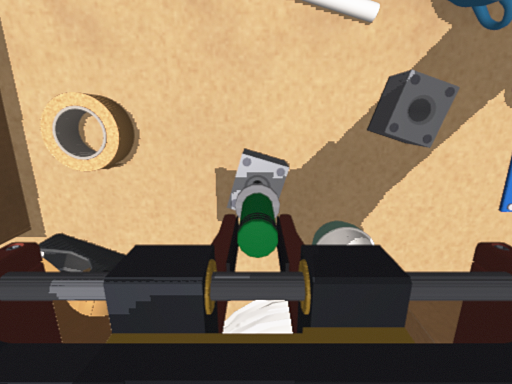

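Run:
```python
from h import *
r=bot.move_l([527.5,-236.9,58],speed=30,threshold=6); print(r); st(); bot.pause(.3); st()
d=eyes.read_camera("scene");cv2.imwrite("pics/s6.png",cv2.resize(d["image"][140:290,190:350],None,fx=4,fy=4,interpolation=cv2.INTER_CUBIC))
```

```text
True
t 14.78 tcp [ 527.7 -237.    89.3] F [-1.1  0.6  5.7] w 24.6 q [-0.13  0.49  0.63  1.85 -0.36  0.92  2.24]
t 15.07 tcp [ 527.5 -236.9   89.3] F [-0.3  0.4  5.8] w 24.4 q [-0.13  0.49  0.63  1.85 -0.36  0.92  2.24]
```

View pics/s6.png

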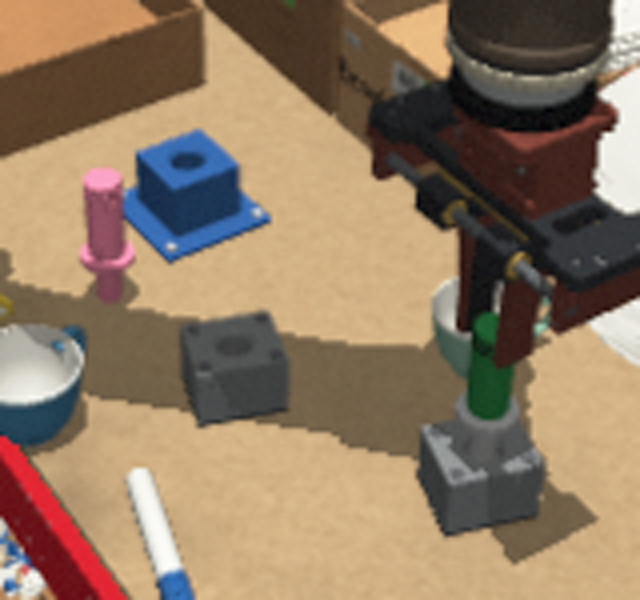

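Run:
```python
from h import *
D=down(np.pi/2)
bot.move_l([527.5,-236.9,150],speed=130)
bot.movep([523.1,105.4,150],D)
bot.move_l([523.1,105.4,118],speed=70);bot.pause(.15);st()
look("w8")
```

```text
t 17.79 tcp [523.4 105.5 118.4] F [ 0.3  0.  -2.4] w 24.5 q [-0.8   0.37  0.65  1.93 -0.28  0.93  1.56]
```

View pics/w8.png

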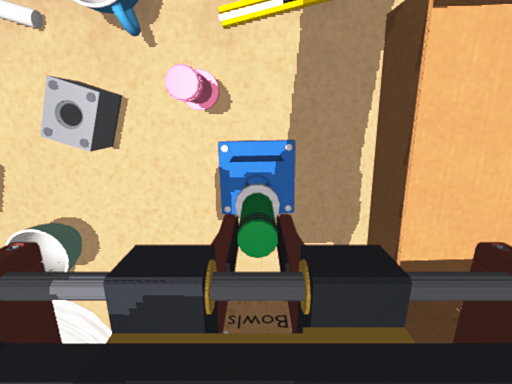

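Aligned over the stand, as the gauge is centred on the base plate (columns 219–295, handle at 257). Lowering and releasing.

Run:
```python
from h import *
r=bot.move_l([523.1,105.4,62],speed=35,threshold=5); print(r); s=st()
assert s["tcp_pos"][2]<73
bot.release(); st()
bot.move_l([523.1,105.4,165],speed=130); bot.pause(.1); st()
look("w9")
d=eyes.read_camera("scene");cv2.imwrite("pics/s7.png",cv2.resize(d["image"][140:290,190:350],None,fx=4,fy=4,interpolation=cv2.INTER_CUBIC))
```

```text
True
t 19.1 tcp [523.  105.1  68.8] F [ 0.2 -0.8  4. ] w 24.5 q [-0.76  0.44  0.61  1.97 -0.34  0.83  1.61]
t 20.17 tcp [522.1 105.2  68.2] F [-0.2  0.4 -0.8] w 87.7 q [-0.76  0.44  0.61  1.97 -0.34  0.83  1.61]
t 21.16 tcp [522.5 105.3 164.1] F [ 0.2  0.7 -0.2] w 87.5 q [-0.83  0.32  0.68  1.88 -0.23  1.03  1.51]
```

View pics/s7.png

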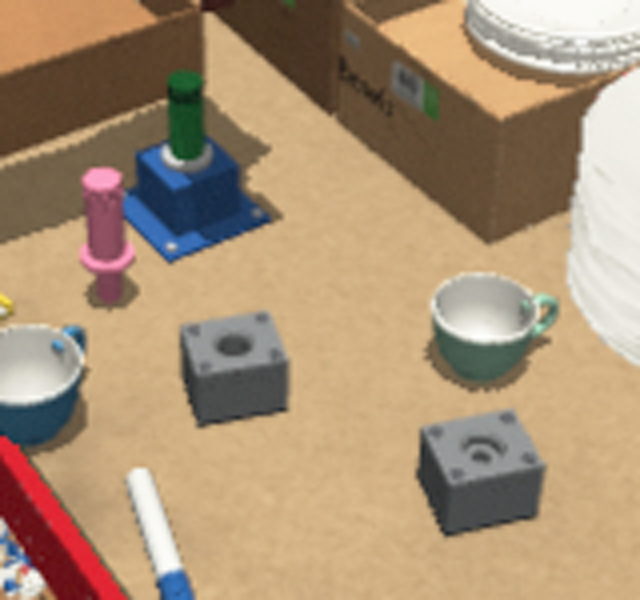

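View pics/w9.png

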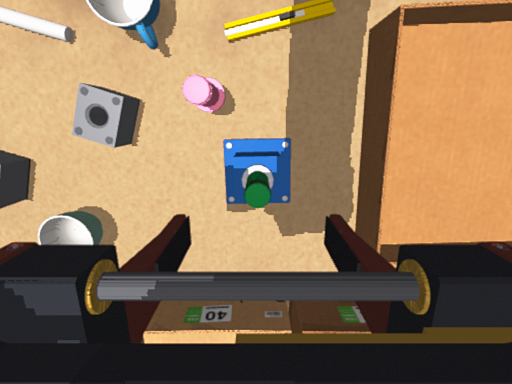

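Run:
```python
from h import *
Y=np.radians(73.2);D=down(Y)
print(bot.ik([527.5,-236.9,175],D),bot.ik([527.5,-236.9,8],D))
bot.movep([527.5,-236.9,175],D);bot.pause(.2);st();look("w10")
im=cv2.imread("pics/w10.png");cv2.imwrite("pics/w10z.png",cv2.resize(im[140:260,160:350],None,fx=4,fy=4,interpolation=cv2.INTER_CUBIC))
```

```text
[-0.28884535  0.43502899  0.85731949  1.76614673 -0.36412672  1.10783403
  1.96600464] [-0.13236043  0.6252783   0.65370956  1.90339873 -0.52492063  0.78990381
  2.08811508]
t 22.75 tcp [ 528.1 -235.4  174.9] F [ 0.3 -0.  -0.3] w 87.6 q [-0.29  0.43  0.86  1.77 -0.36  1.11  1.97]
```

View pics/w10z.png

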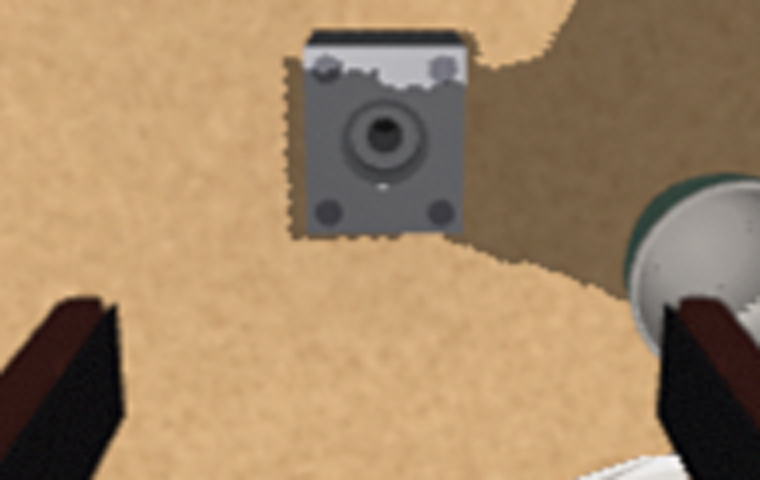

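Run:
```python
from h import *
d=dict(np.load("pics/w10.npz"))
g=lambda x,y,z:onz(d,160+(x+.5)/4-.5,140+(y+.5)/4-.5,z,d["T"]).round(1)
Y=np.radians(73.2);R2=np.array([[np.cos(Y),np.sin(Y)],[-np.sin(Y),np.cos(Y)]])
c=g(385,142,45);print("hole",c); p=[g(*q,45) for q in [(304,46),(467,46),(463,234),(309,234)]];print(p,np.mean(p,0))
for q in [(628,270),(645,330),(630,285)]: print("cup rel (jaw,-)",R2@(g(*q,50)-c))
e=p[1]-p[0];print(np.degrees(np.arctan2(e[1],e[0])));e=p[0]-p[3];print(np.degrees(np.arctan2(e[1],e[0])))
```

```text
hole [ 528.1 -237. ]
[array([ 492.1, -252.1]), array([ 506.4, -204.2]), array([ 564.3, -221.6]), array([ 550.1, -269.2])] [ 528.225 -236.775]
cup rel (jaw,-) [ 77.86621678 -40.6282203 ]
cup rel (jaw,-) [ 84.71259847 -61.22863432]
cup rel (jaw,-) [ 78.86161919 -45.65506564]
73.37760386259363
163.57302892405815
```

Run:
```python
from h import *
Y=np.radians(73.3);D=down(Y)
r=bot.move_l([528,-236.9,8],frame=D,speed=120,threshold=8);print(r);st()
bot.grab(40);s=st()
bot.move_l([528,-236.9,40],speed=60);st()
bot.move_l([528,-236.9,190],speed=170);st()
d=eyes.read_camera("scene");cv2.imwrite("pics/s8.png",d["image"]);look("w11")
```

```text
False
t 24.34 tcp [ 528.5 -237.1    8.7] F [-0.  -0.5 -1.2] w 87.8 q [-0.16  0.64  0.7   1.9  -0.56  0.8   2.12]
t 25.68 tcp [ 528.  -236.9    8. ] F [-0.3 -0.7  0.1] w 0.5 q [-0.16  0.64  0.7   1.9  -0.56  0.8   2.12]
t 26.37 tcp [ 528.1 -236.7   40.1] F [-0.3  0.2 -0.4] w 0.5 q [-0.19  0.6   0.73  1.89 -0.52  0.86  2.09]
t 27.4 tcp [ 527.5 -236.5  189. ] F [ 0.   0.5 -1.3] w 0.6 q [-0.3   0.42  0.87  1.75 -0.35  1.14  1.96]
```

View pics/s8.png

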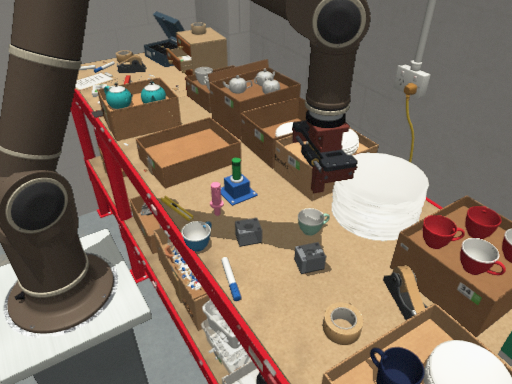

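View pics/w11.png

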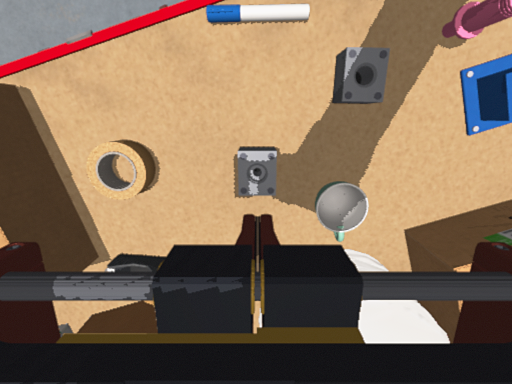

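Run:
```python
from h import *
im=cv2.imread("pics/w11.png");cv2.imwrite("pics/w11z.png",cv2.resize(im[120:240,160:350],None,fx=4,fy=4,interpolation=cv2.INTER_CUBIC))
im=cv2.imread("pics/s8.png");cv2.imwrite("pics/s8z.png",cv2.resize(im[200:310,210:350],None,fx=5,fy=5,interpolation=cv2.INTER_CUBIC))
```

```text
(no output)
```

View pics/w11z.png

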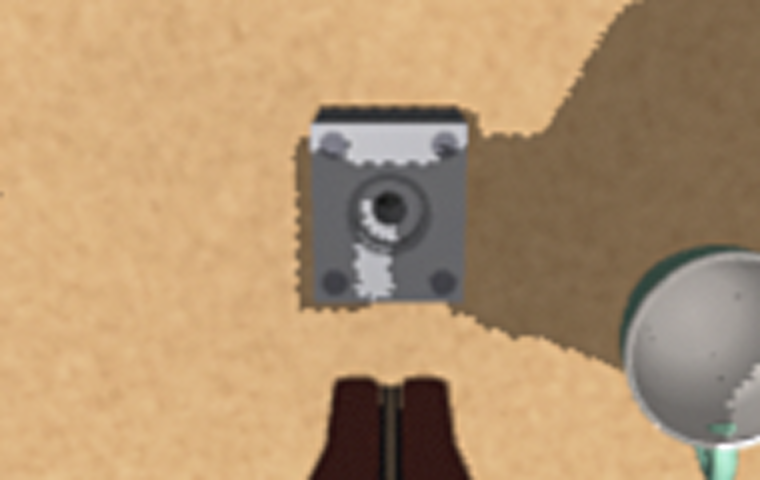

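View pics/s8z.png

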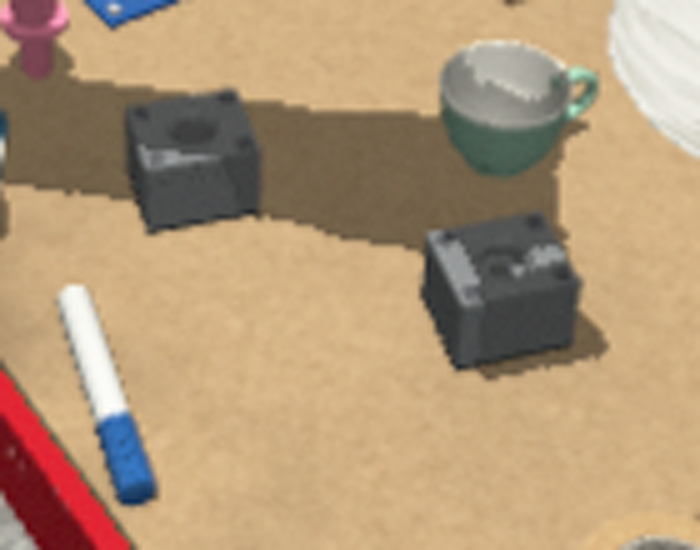

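Run:
```python
from h import *
d=dict(np.load("pics/w11.npz"))
g=lambda x,y,z:onz(d,160+(x+.5)/4-.5,120+(y+.5)/4-.5,z,d["T"]).round(1)
p=[g(*q,45) for q in [(310,123),(467,123),(464,300),(314,300)]];print(g(388,213,45),np.mean(p,0),p)
e=p[1]-p[0];print(np.degrees(np.arctan2(e[1],e[0])));e=p[0]-p[3];print(np.degrees(np.arctan2(e[1],e[0])))
t=eyes.read_camera("top");cv2.imwrite("pics/t2.png",cv2.resize(t["image"][150:240,190:400],None,fx=3.5,fy=3.5,interpolation=cv2.INTER_CUBIC))
s=status.get_state();print(s["tau"].round(1))
```

```text
[ 527.4 -237.2] [ 527.6  -237.05] [array([ 492.1, -252.7]), array([ 506.5, -204.6]), array([ 563.1, -221.4]), array([ 548.7, -269.5])]
73.33354617420427
163.4680693772532
[ -0.  -45.4  10.5 -27.3   0.1   0.1   0. ]
```

View pics/t2.png

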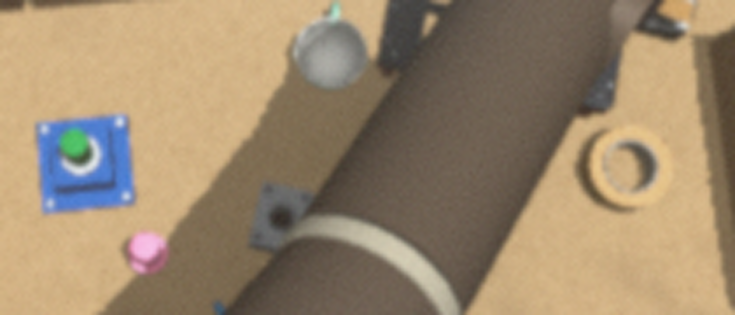

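Run:
```python
from h import *
Y=np.radians(73.4);D=down(Y)
bot.release()
bot.move_l([527.8,-237,9],frame=D,speed=150,threshold=8);st()
d=eyes.read_camera("scene");cv2.imwrite("pics/s9.png",cv2.resize(d["image"][140:330,210:400],None,fx=3.1,fy=3.1,interpolation=cv2.INTER_CUBIC));look("w12")
```

```text
t 30.28 tcp [ 528.4 -237.4    9.8] F [-0.1  0.2 -0. ] w 87.6 q [-0.16  0.64  0.7   1.9  -0.56  0.8   2.12]
```

View pics/s9.png

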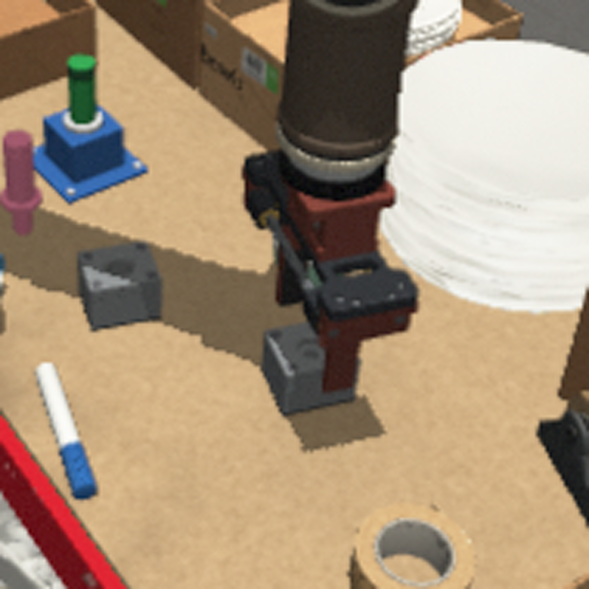

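View pics/w12.png

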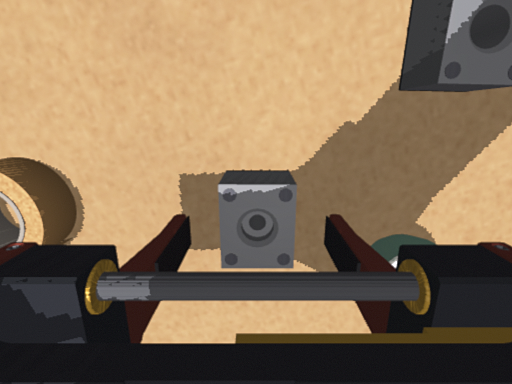

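Run:
```python
from h import *
bot.grab(20);st()
d=eyes.read_camera("scene");cv2.imwrite("pics/s10.png",cv2.resize(d["image"][140:330,210:400],None,fx=3.1,fy=3.1,interpolation=cv2.INTER_CUBIC));look("w13")
```

```text
t 31.73 tcp [ 527.8 -237.     9. ] F [-0.3  0.3 -0.4] w 0.4 q [-0.16  0.64  0.7   1.9  -0.56  0.8   2.12]
```

View pics/s10.png

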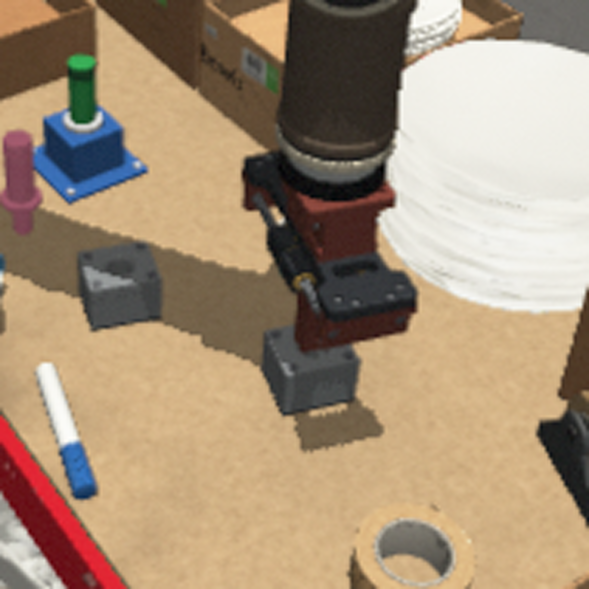

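View pics/w13.png

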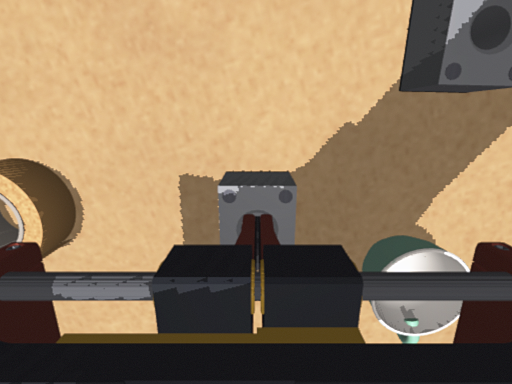

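Run:
```python
from h import *
print(bot.move_l([527.8,-237,2],speed=30,threshold=4));st()
```

```text
True
t 32.03 tcp [ 528.2 -237.2    7.1] F [-1.8  1.5  9.4] w 0.5 q [-0.16  0.64  0.7   1.9  -0.56  0.8   2.13]
```

Run:
```python
from h import *
bot.move_l([527.8,-237,14],speed=60)
bot.release()
print(bot.move_l([527.8,-237,2],speed=40,threshold=5));st()
bot.grab(30);st()
look("w14")
```

```text
False
t 34.13 tcp [ 527.5 -237.     1.6] F [-0.3 -0.1 -0. ] w 88.0 q [-0.15  0.65  0.69  1.91 -0.57  0.79  2.13]
t 34.82 tcp [ 527.9 -237.1    2.1] F [0.3 0.5 1.1] w 49.5 q [-0.15  0.65  0.69  1.91 -0.57  0.79  2.13]
```

View pics/w14.png

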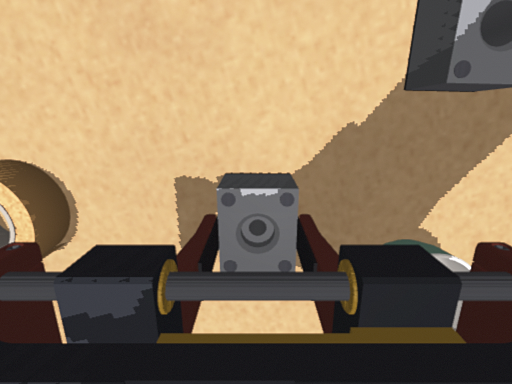

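Run:
```python
from h import *
bot.grab(45);st()
bot.move_l([527.8,-237,30],speed=50);bot.pause(.1);st()
d=eyes.read_camera("scene");cv2.imwrite("pics/s11.png",cv2.resize(d["image"][140:330,210:400],None,fx=3.1,fy=3.1,interpolation=cv2.INTER_CUBIC));look("w15")
```

```text
t 35.08 tcp [ 527.9 -237.     2.1] F [-0.7  0.1  1.7] w 49.6 q [-0.15  0.65  0.69  1.91 -0.57  0.79  2.13]
t 35.89 tcp [ 527.6 -236.8   29.8] F [ 0.2 -0.6 -2. ] w 49.5 q [-0.18  0.61  0.72  1.89 -0.53  0.84  2.1 ]
```

View pics/s11.png

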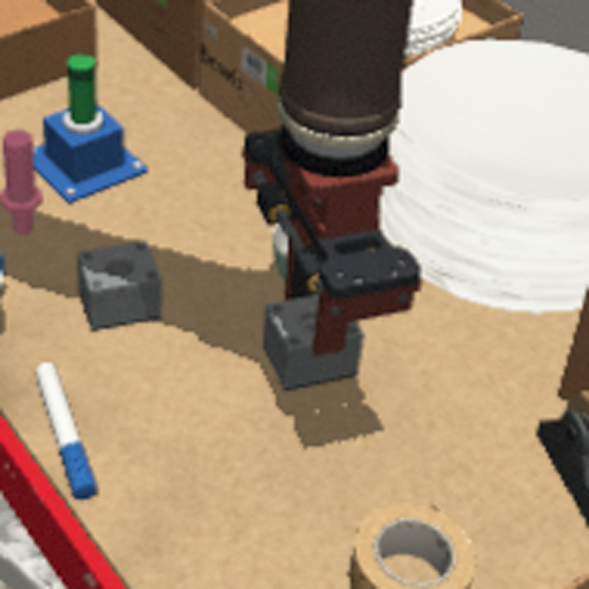

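View pics/w15.png

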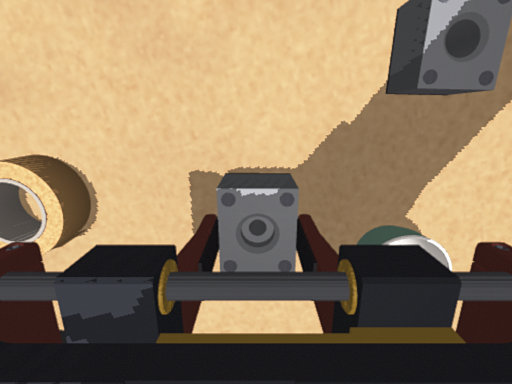

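Run:
```python
from h import *
D=down(np.pi/2)
bot.move_l([527.8,-237,195],speed=150)
bot.move_l([478,330,195],frame=D,speed=220);bot.pause(.15);st()
look("w16")
d=eyes.read_camera("scene");cv2.imwrite("pics/s12.png",cv2.resize(d["image"][50:250,80:340],None,fx=3,fy=3,interpolation=cv2.INTER_CUBIC))
```

```text
t 40.12 tcp [478.1 329.6 195.1] F [ 0.2 -0.4 -2.1] w 49.3 q [-1.19  0.37  0.66  1.73 -0.25  1.13  1.12]
```

View pics/s12.png

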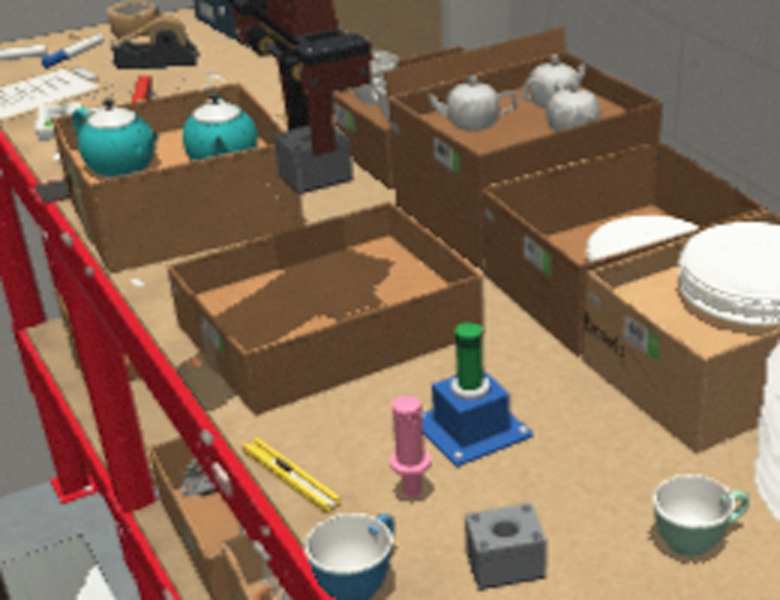

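View pics/w16.png

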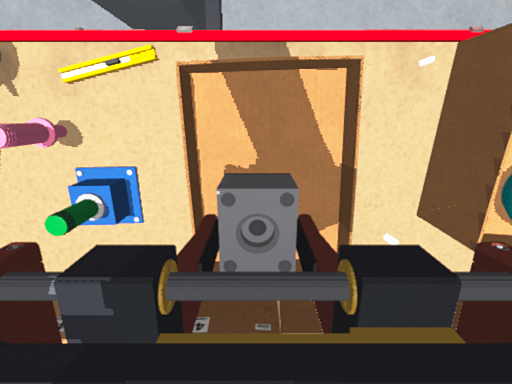

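Run:
```python
from h import *
d=dict(np.load("pics/w16.npz"))
for q in [(178,65),(362,58),(189,235),(355,235)]: print(onz(d,*q,77,d["T"]).round(1))
im=cv2.imread("pics/w16.png")
for c,a in [((476,330),0),((476,330),1)]:
  for z in (77,34):
    for dx in (-139.5,139.5):
      for dy in (-104,104):
        u,v=proj(d,[c[0]+dx,c[1]+dy,z],d["T"]); print(z,dx,dy,round(u),round(v))
  break
```

```text
[353.  243.4]
[346.2 443.5]
[555.1 241.6]
[555.2 456. ]
77 -139.5 -104 161 48
77 -139.5 104 354 48
77 139.5 -104 180 276
77 139.5 104 334 276
34 -139.5 -104 173 57
34 -139.5 104 342 57
34 139.5 -104 188 260
34 139.5 104 327 259
```

Run:
```python
from h import *
bot.move_l([485,347,195],speed=100)
bot.move_l([485,347,60],speed=120);st()
r=bot.move_l([485,347,31],speed=30,threshold=4);print(r);s=st()
assert s["tcp_pos"][2]<41
bot.pause(.1)
bot.release();st()
bot.move_l([485,347,200],speed=120);st()
look("w17")
d=eyes.read_camera("scene");cv2.imwrite("pics/s13.png",cv2.resize(d["image"][50:250,80:340],None,fx=3,fy=3,interpolation=cv2.INTER_CUBIC))
```

```text
t 41.83 tcp [485.5 347.3  60.7] F [ 0.1  0.4 -2.9] w 49.3 q [-1.12  0.55  0.58  1.82 -0.38  0.88  1.21]
True
t 42.58 tcp [484.8 346.6  36. ] F [ 0.6 -1.1  4.3] w 49.1 q [-1.1   0.58  0.56  1.84 -0.4   0.84  1.23]
t 43.44 tcp [484.  346.5  35.4] F [ 0.8 -0.  -0.7] w 87.9 q [-1.1   0.58  0.56  1.84 -0.4   0.84  1.23]
t 44.97 tcp [484.6 346.8 199.2] F [-0.3 -1.  -0.2] w 87.9 q [-1.19  0.4   0.66  1.68 -0.26  1.16  1.11]
```

View pics/s13.png

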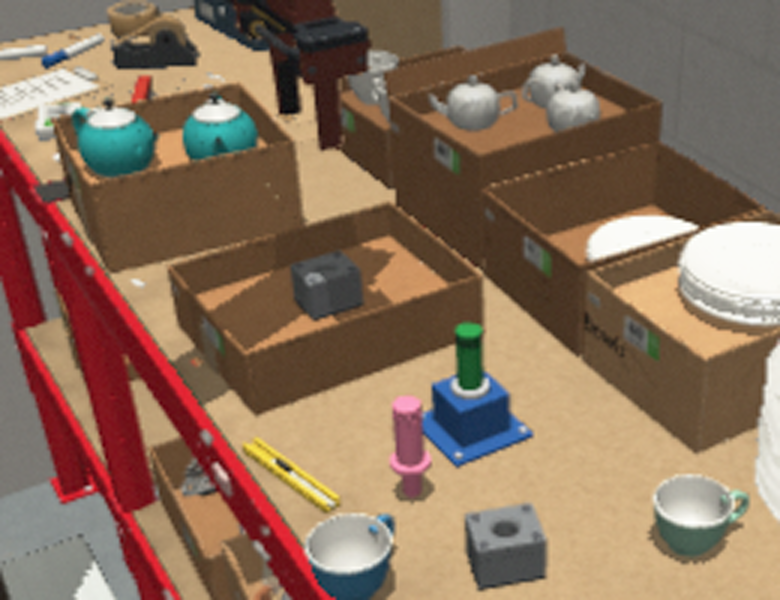

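View pics/w17.png

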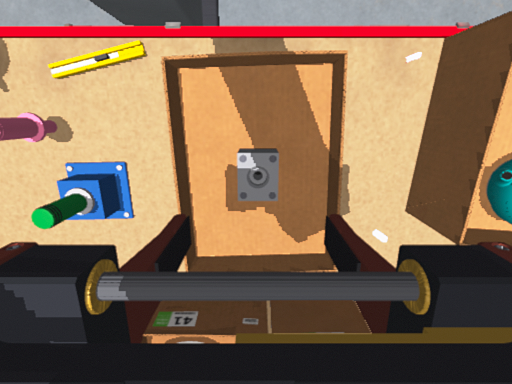

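Run:
```python
from h import *
d=eyes.read_camera("scene")["image"];a=cv2.imread("pics/scene0.png")
df=cv2.absdiff(a,d).max(2)
for n,(x,y,w,h) in dict(cup=(295,202,36,36),tape=(320,298,46,46),leftblk=(230,212,38,38),stand=(215,150,50,60),pink=(205,178,20,42)).items():
    p=df[y:y+h,x:x+w]; print(n,(p>40).sum(), p.mean().round(1))
cv2.imwrite("pics/s14.png",d)
```

```text
cup 0 1.8
tape 0 1.8
leftblk 0 1.9
stand 0 2.2
pink 0 1.9
```

View pics/s14.png

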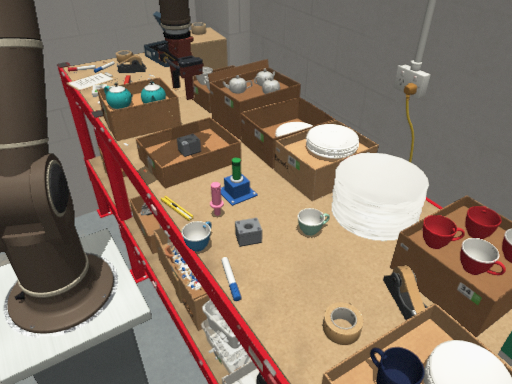

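The scene picture shows the faulty block in the carton (189,145), the gauge in its stand (237,180), and the sound block, cup and tape roll unchanged. I'm handing in.

Run:
```python
from h import *
print(workorder.finish_job()); st()
```

```text
the job is handed in; nothing more can be done
None
the job is handed in; nothing more can be done
```

The job is handed in at about 45 s of the 67 s allowed, and my last checks showed everything as asked.

- **Gauging:** I tried the gauge in the left block first, and it went in up to its collar (stopped at TCP z 63.8 mm, expected 64), so that block is sound. In the right block it stopped at TCP z 89.3 mm, about 10 mm below the mouth, so that one is faulty.
- **Gauge and blocks:** The gauge is back in its stand with the collar down. The faulty block stands upright near the middle of the carton, well clear of its walls.
- **Last checks:** Comparing the first and last scene pictures showed no change to the cup, tape roll, sound block, stand with gauge or pink look-alike.

**What went wrong:** My first two grasps on the faulty block, at half height, closed to 0.5 mm. A picture showed the fingers passing through the block's grey body without any contact force, which is not physically plausible. The block did not measurably move. A small downward probe then met its rubber foot at about 7 mm (9 N), so I gripped it there with the fingertips 2 mm above the worktop (49.5 mm wide, 45 N). It lifted level and held.

**Minor disagreement:** The overhead camera put the stand about 3–4 mm away from where the wrist camera did. I used the wrist camera, and the gauge fitted into its stand and both blocks without trouble.

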